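Draw the sprung clamp to its mark and hold while the glue grabs

TASK

Clamp the oak strip in the gluing jig: take hold of the upright wooden handle of the sprung clamp and pull it out towards the front of the jig, so that the hooked jaw slides shut on the strip and presses it flat against the fence, and go on pulling until the pointer on the handle lines up with the brass mark on the scale. Keep holding it there: the spring takes it back if you let go, so finish with the handle still in the gripper and pulled to the mark. Leave the other things on the bench where they are.

Things in the scene. Friction and masses are not known exactly. Their poses are not given: they have to be found in the camera images.
- jig: Fixed plywood gluing jig, base 270 (x) x 210 (y) x 18 mm, turned up to 18 degrees either way. Origin at table height under the middle of the fence's strip-side face. Its -x axis is its front: the way the handle is pulled. The wooden fence stands across it at x -25..0 mm, 170 mm long, top 40 mm above the table (guide blocks by the bar: 58 mm).
- clamp: Steel clamp bar over the fence, along the jig's x: hooked jaw behind the strip, dark 36 mm spring tube before the fence, flat scale on the +y side. Origin: middle of the tube's front end, 49 mm above the table, 40 mm from the post's axis at rest, 215 mm before the jaw face; axes as the jig's. Slides freely (1.5 N friction) to -x; it starts 25 to 50 mm from where the jaw holds the seated strip.
- handle: Upright wooden post, 26 mm diameter, 56 mm tall, on a 26 mm steel block before the spring tube. Origin: post's axis at its foot, 62 mm above the table; axes as the jig's. Pulls out to the jig's -x, 62 mm at most, against a return spring (300 N/m, slack at rest) in the tube: it first draws the clamp along until the jaw bears on the strip, then stretches the spring. Take it from above.
- pointer (a point): Tip of the thin steel pointer fixed to the handle's block, 50 mm to the jig's +y side of the post's axis and 50 mm above the table. Moves with the handle. Axes as the jig's.
- mark (a point): Tip of the small brass clip on the outer edge of the flat scale, 52 mm to the jig's +y side of the post's axis, 50 mm above the table. Stuck fast to the scale, so it rides with the clamp; it starts 21 to 49 mm in front of (to the jig's -x side of) the pointer. Lined up: pointer and mark at the same jig x. Axes as the jig's.
- strip: Loose oak strip, 45 (x) x 130 (y) x 22 mm, about 90 g, lying on the jig's base (underside 18 mm above the table) between fence and jaw, a few mm off the fence and slightly askew. Origin: centre of its underside. Pressed against the fence, its origin is at jig x = +22.5 mm.
- offcut: Bystander: oak offcut 50 x 35 x 22 mm lying on the jig's base, front corner on the -y side. Origin: centre of underside.
- tape: Bystander: yellow tape measure 62 x 40 x 62 mm on the bench, on the +y side of the handle. Origin: centre of underside.
- glue: Bystander: white glue bottle, 68 mm diameter, 170 mm tall, on the +y side. Origin: centre of underside.
- square: Bystander: try square, wooden stock 110 mm, steel blade 170 mm, lying on the -y side. Origin: underside of the stock's middle.
- gluebrush: Bystander: brush lying on the bench on the -y side of the handle. Origin: underside.
- tumbler: Bystander: empty glass tumbler, 68 mm diameter, 100 mm tall, on the +y side. Origin: centre of underside.

How it is judged:
On the way:
1. the jaw is shut on the strip and bears on it (contact force between clamp and strip above 2 N), for 0.05 s.
At the end, for the whole second after the job is handed in: For the whole last second: fingers holding the handle (over 2 N), handle still, pointer within 4 mm of the mark along the pull, jaw bearing on the strip with over 3 N, strip flat on the jig and against the fence (within 3 mm and 0.05 rad) (x of pointer in the frame of mark between -0.004 and 0.004 m and contact force between clamp and strip above 3 N and x of strip in the frame of jig between 0.019 and 0.0255 m and angle between the y axis of strip and the y axis of jig, either way round below 0.05 rad and angle between strip's own z axis and vertical below 0.1 rad and contact force between the fingers and handle above 2 N and linear speed of handle below 0.02 m/s); the arm keeps its last pose, push and grip.
It fails at once if one of the other things on the bench is shifted by more than 25 mm (distance of any of offcut, tape, glue, square, gluebrush, tumbler from where it was at the start of the episode above 0.025 m).
It also fails if it takes over 38 s, if anything falls off the work surface, if the arm or the gripper's body presses on something with over 40 N, if the wrist force passes 120 N, or if a joint passes its speed limit or range.

ROBOT

A 6-joint arm with a two-finger parallel gripper is mounted at the origin on the work surface. World frame = base frame: x ahead of the robot, y to its left, z up, the work surface at z = 0. Lengths are in m, angles in rad, forces in N, time in s.
With the tool pointing down it reaches from about 0.275 to 0.825 m from the base axis. Payload 4.9 kg.
Tool frame: the origin (TCP) lies midway between the tips of the shut fingers; the grasp point (between the pads) lies 19 mm behind it; z points along the fingers, y is the direction in which the jaws open and shut (so a half turn about z gives the same grasp; the last joint's range is limited). The gripper opens to 85 mm and grips with 20 to 120 N. Pads are 22 mm wide; open, the fingers measure 114 mm over their backs; the gripper's body (76 mm by 85 mm) begins 54 mm behind the grasp point. The pads swing forward as they close: fully open they stand 13 mm farther back than shut.
Start: joints at [1.156, 0.326, -0.193, 1.052, 0, 1.437], TCP at [0.152, 0.528, 0.231] pointing down, gripper open.
Joint ranges: [-2.65, 2.65], [-0.97, 1.79], [-1.3, 1.35], [-1.93, 2.1], [-1.47, 1.37], [-3.14, 3.14]. Speed limits (rad/s): [2.57, 2.57, 3.14, 3.14, 3.14, 3.14].

INTERFACE

Orientations are given as a unit quaternion [w, x, y, z].
In Python, from plant import ctrl gives the robot as it stands. The module is installed in compiled form; this text tells all that it offers.
- The arm moves only by the tool arm_command, never from a script. Its argument "plan" is text: rows parted by semicolons, each of 6 numbers parted by spaces: the shift along the tool's x, y, z each as a share of 500 mm, from -1 to 1, then the turn, a rotation vector about the tool's x, y, z each as a share of 0.5 rad, from -1 to 1. A call has exactly 10 rows; each row is the pose to reach, as a shift and turn from the pose measured when the call began, along the tool's axes at that moment; what a row does not reach only later rows make up. A row lasts 1/10 s, in which the tool goes at most 50 mm and 8.59 degrees, less where a joint would pass 70% of its speed; a pose out of reach is approached as far as the arm can. A call with a number of a shift or a turn outside -1 to 1 is refused whole. A call with a gripper value outside its range is refused whole. "fingers" is the closure, from 0 (fully open) to 1 (shut), set as the call begins (left out, the last holds). The fingers move at their own pace and stop on an object; the grip force is fixed at half the most. Time passes only in rows, so rows that repeat a pose let the fingers close, or fill a call up. It gives the time, the measured TCP pose, the force and the opening at its end, in the units of the state.
- ctrl.get_obs(): the state, without advancing time (a new reading comes with each control period).
- ctrl.read_camera(name): name is "side" or "top" or "wrist"; returns the picture (384x512x3 uint8, blue, green, red); there is no depth.
- ctrl.camera_model(name): a dict with "camera_matrix" (3x3 intrinsics, pixels), "R" (3x3) and "t" (3): a world point X has camera coordinates R X + t; the wrist camera has in their place "tool_from_camera" (4x4, takes a point from camera to tool coordinates, whose origin is the TCP and whose axes are the flange's). Camera axes: x right, y down, z forward; pixel columns grow to the right and rows downward; lengths in m; the calibration is good to about 2 mm. A picture is of the moment at which its call begins: read the wrist's pose just before it. camera_model takes no time and is no camera call.
- ctrl.finish_job(): hands the job in, once; it reports no verdict.
The state is a dict: "time_s": time; "qpos": joint angles; "dq": joint speeds; "joint_efforts": joint torques, N m; "ee_pos": TCP position; "tool_rot": TCP orientation; "ft_force": force on the tool from outside, world axes, zero at the start; "ft_torque": the same for the moment, N m; "width": opening from 0.0 (shut) to 1.0 (fully open).
Only numpy, scipy, OpenCV 4.12 (cv2) and the standard library are available. Lean on these libraries where they do the work, as an engineer would, in place of code of your own. Each camera call takes 0.05 s, during which the arm holds its last target.

## Working session

There is one attempt and no reset: what is moved stays moved. The work goes in short steps, Python scripts to look and compute and a tool call to move; the robot and the scene stay as the last step left them, time stands still between calls to the robot, and variables do not carry over. Pictures are saved under pics/ and viewed, and the job is handed in when it is done.

Besides the shell and the picture viewer there is one more tool, called after "Request:" as name(argument=value, ...), one argument or row to a line, values as JSON. arm_command: Moves the arm, as the interface text tells. Its arguments: {"type":"object","properties":{"plan":{"type":"string"},"fingers":{"type":"number"}},"required":["plan"]}

```bash
mkdir -p pics; cat > h.py <<'E'
import numpy as np,cv2
from plant import ctrl
from scipy.spatial.transform import Rotation as Ro
def ray(name,px,o=None):
    m=ctrl.camera_model(name);K=np.array(m["camera_matrix"])
    d=np.linalg.inv(K)@np.array([px[0],px[1],1.])
    if "R" in m:
        R=np.array(m["R"]);t=np.array(m["t"]);return -R.T@t,R.T@d
    T=np.array(m["tool_from_camera"]);q=o["tool_rot"];Rt=Ro.from_quat([q[1],q[2],q[3],q[0]]).as_matrix()
    return Rt@T[:3,3]+np.array(o["ee_pos"]),Rt@T[:3,:3]@d
def onz(name,px,z,o=None):
    c,d=ray(name,px,o);return c+d*(z-c[2])/d[2]
def snap(name,f):
    im=ctrl.read_camera(name);cv2.imwrite("pics/"+f,im);return im
E
python3 - <<'E'
from h import *
o=ctrl.get_obs();print(o)
for n in("top","side","wrist"):snap(n,n+"0.png")
E
```

```text
{'time_s': 0.0, 'qpos': array([ 1.15580071e+00,  3.26974820e-01, -1.93565244e-01,  1.05202123e+00,
       -1.38417127e-05,  1.43662969e+00]), 'dq': array([ 0.00021164,  0.00063389,  0.00092932, -0.00015495, -0.00072095,
        0.00024026]), 'joint_efforts': array([ 1.65482801e-03, -4.43396902e+01,  2.62438846e+01,  1.54792902e-02,
       -1.11501754e-04, -5.31448592e-06]), 'ee_pos': array([0.15217201, 0.52792309, 0.23049208]), 'tool_rot': array([-2.32617655e-04,  1.39953475e-01,  9.90157687e-01, -8.51298850e-04]), 'ft_force': array([-0.62939042, -0.8509041 , -0.26531745]), 'ft_torque': array([-0.03457367,  0.06364356,  0.01894855]), 'width': 0.9987510943107267}
```

View pics/top0.png

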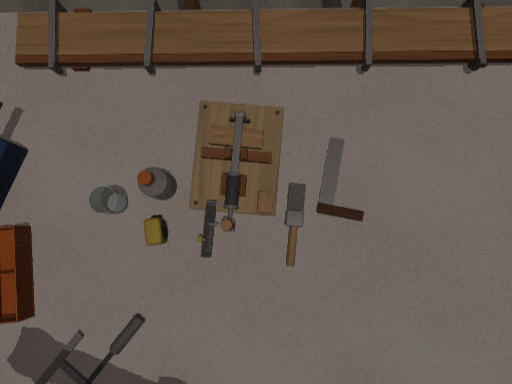

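View pics/side0.png

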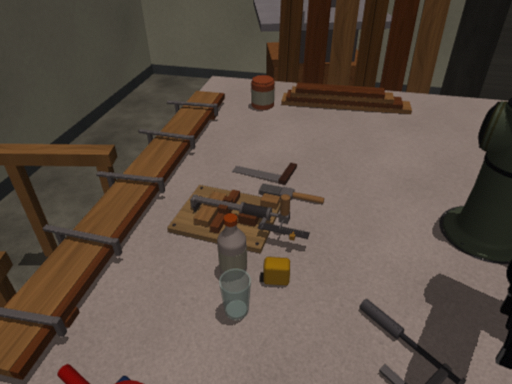

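View pics/wrist0.png

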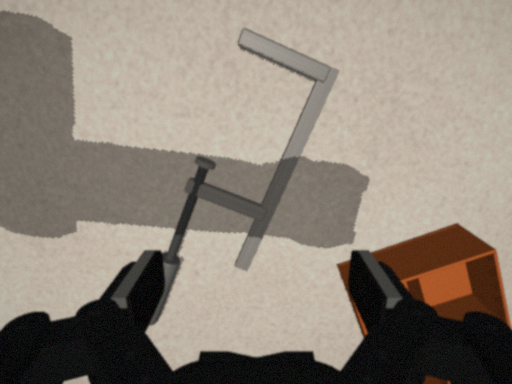

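The top view shows the jig around (237,158), the handle near (227,225), the pointer near (213,224) and the brass clip near (200,238). I'll enlarge these.

```bash
python3 - <<'E'
from h import *
im=cv2.imread("pics/top0.png")
c=im[180:270,180:300]; cv2.imwrite("pics/top0z.png",cv2.resize(c,None,fx=6,fy=6,interpolation=cv2.INTER_CUBIC))
im=cv2.imread("pics/side0.png")
c=im[180:280,160:320]; cv2.imwrite("pics/side0z.png",cv2.resize(c,None,fx=5,fy=5,interpolation=cv2.INTER_CUBIC))
for n in("top","side"):
  m=ctrl.camera_model(n);print(n,m["camera_matrix"],ray(n,(256,192)))
print(ctrl.camera_model("wrist"))
print("handle top",onz("top",(227,225),.118), "ends jig", [onz("top",p,.018).round(3) for p in((202,101),(284,107),(275,215),(190,210))])
E
```

```text
top [[416.24586561   0.         253.57630513]
 [  0.         416.24586561 190.05801971]
 [  0.           0.           1.        ]] (array([0.51946353, 0.02840896, 1.02316567]), array([ 0.1000028 ,  0.02165346, -0.99477949]))
side [[401.09872608   0.         258.81840263]
 [  0.         401.09872608 187.00317634]
 [  0.           0.           1.        ]] (array([0.41791588, 0.93054425, 0.75711752]), array([ 0.18757193, -0.77405123, -0.60486861]))
{'camera_matrix': array([[319.80638251,   0.        , 256.15622727],
       [  0.        , 319.80638251, 190.80792956],
       [  0.        ,   0.        ,   1.        ]]), 'tool_from_camera': array([[ 9.19302509e-04, -9.51887642e-01, -3.06445870e-01,
         7.85048568e-02],
       [ 9.99999409e-01,  6.97051112e-04,  8.34691051e-04,
         1.40136048e-03],
       [-5.80923662e-04, -3.06446456e-01,  9.51887720e-01,
        -1.42334615e-01],
       [ 0.00000000e+00,  0.00000000e+00,  0.00000000e+00,
         1.00000000e+00]])}
handle top [0.5384652 0.1110133 0.118    ] ends jig [array([0.849, 0.185, 0.018]), array([ 0.832, -0.019,  0.018]), array([0.565, 0.004, 0.018]), array([0.577, 0.21 , 0.018])]
```

View pics/top0z.png

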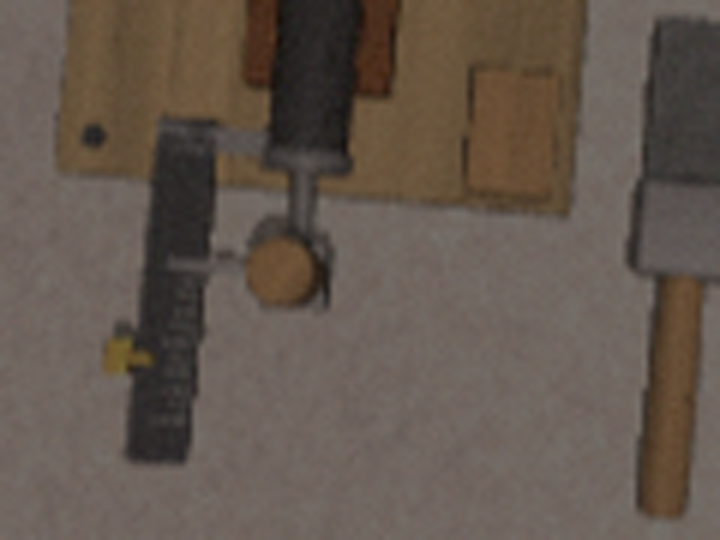

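View pics/side0z.png

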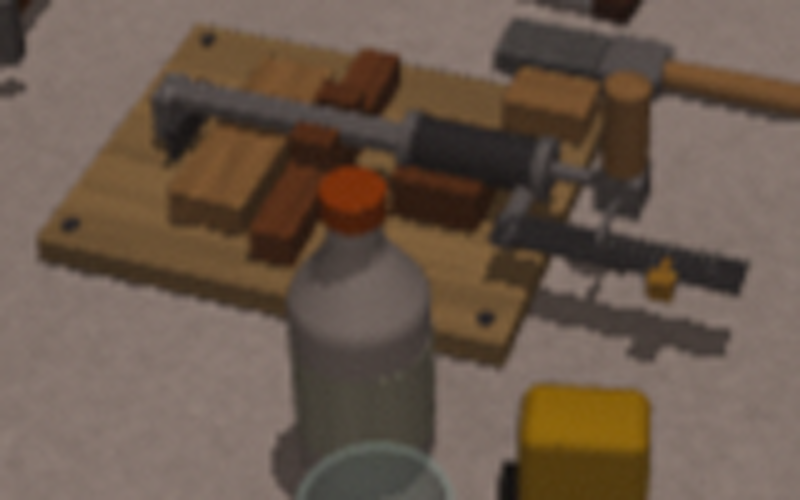

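```bash
cat >> h.py <<'E'
def zp(z,u0,v0,f): return ((z[0]+.5)/f-.5+u0,(z[1]+.5)/f-.5+v0)
def toolmove(target,yaw_y=None):
    o=ctrl.get_obs();q=o["tool_rot"];R=Ro.from_quat([q[1],q[2],q[3],q[0]])
    d=R.inv().apply(np.array(target)-o["ee_pos"])/.5
    r=None
    if yaw_y is not None: # tool y along jig y at jig yaw
        c,s=np.cos(yaw_y),np.sin(yaw_y)
        Rt=np.array([[-c,-s,0],[-s,c,0],[0,0,-1.]]).T.T
        Rt=np.column_stack([[-c,-s,0],[-s,c,0],[0,0,-1.]])
        r=(R.inv()*Ro.from_matrix(Rt)).as_rotvec()/.5
    return d.round(4),r
E
python3 - <<'E'
from h import *
P=lambda z,h:onz("top",zp(z,180,180,6),h)
h=P((284,271),.118);pt=P((168,262),.05);mk=P((150,358),.05);a=P((160,122),.05);b=P((127,460),.05);a2=P((216,122),.05);b2=P((187,462),.05)
print(h,pt,mk)
for s,e in((a,b),(a2,b2)): d=s-e;print("yaw",np.arctan2(d[1],d[0]))
yaw=-.087
x=np.array([np.cos(yaw),np.sin(yaw),0]);y=np.array([-x[1],x[0],0])
print("p-h",(pt-h)@x,(pt-h)@y,"m-h",(mk-h)@x,(mk-h)@y)
print(toolmove([h[0],h[1],.23],yaw))
E
```

```text
[0.5390062  0.11119943 0.118     ] [0.54390705 0.1627714  0.05      ] [0.50671912 0.16927936 0.05      ]
yaw -0.08351761734403292
yaw -0.07354282290583691
p-h 0.00040120599470173273 0.051802753509251974 m-h -0.037211553120141634 0.055054833767669675
(array([-0.9743, -0.5867,  0.002 ]), array([-0.00260674, -0.00057769, -0.38754695]))
```

Request:
arm_command(
  plan="-0.05 -0.03 0 0 0 -0.04; -0.14 -0.08 0 0 0 -0.1; -0.23 -0.14 0 0 0 -0.15; -0.32 -0.19 0 0 0 -0.2; -0.41 -0.25 0 0 0 -0.25; -0.5 -0.3 0 0 0 -0.3; -0.59 -0.35 0 0 0 -0.35; -0.68 -0.41 0 0 0 -0.38; -0.77 -0.46 0 0 0 -0.38; -0.83 -0.5 0 0 0 -0.38",
  fingers=0,
)

```text
time_s: 1.15
ee_pos: [0.4791, 0.1753, 0.2308]
tool_rot: [-0.0, 0.045, 0.999, -0.0]
ft_force: [1.0, 0.6, 0.6]
width: 0.998
```

```bash
python3 - <<'E'
from h import *
o=ctrl.get_obs();print(o["time_s"],o["ee_pos"],o["tool_rot"]);snap("wrist","w1.png")
print(toolmove([.539,.111,.2],-.083))
for p in [(.539,.111,.118),(.544,.163,.05),(.507,.168,.05)]: print(p)
E
```

```text
1.15 [0.47910439 0.1752555  0.23084681] [-2.40759049e-04  4.54800053e-02  9.98965103e-01 -4.83299913e-04]
(array([-0.1197, -0.106 ,  0.0629]), array([-0.01052057,  0.00916759, -0.03000138]))
(0.539, 0.111, 0.118)
(0.544, 0.163, 0.05)
(0.507, 0.168, 0.05)
```

View pics/w1.png

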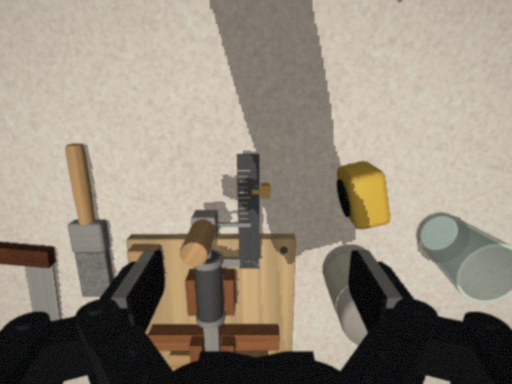

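```bash
python3 - <<'E'
from h import *
im=cv2.imread("pics/w1.png")
cv2.imwrite("pics/w1z.png",cv2.resize(im[145:275,170:300],None,fx=4.5,fy=4.5,interpolation=cv2.INTER_CUBIC))
E
```

```text
(no output)
```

View pics/w1z.png

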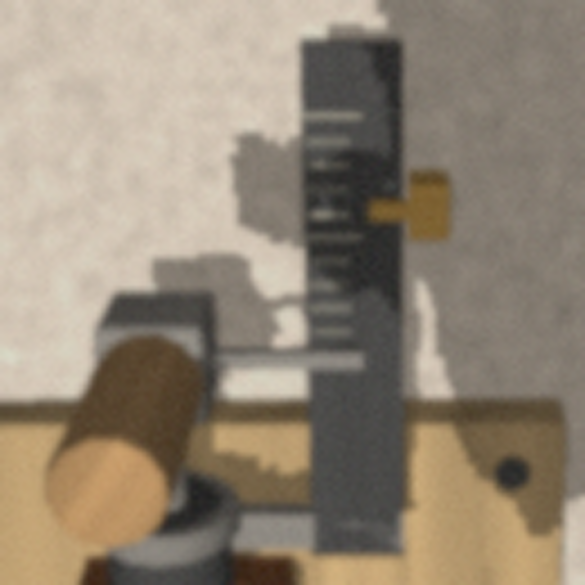

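```bash
python3 - <<'E'
from h import *
o=ctrl.get_obs()
P=lambda z,h:onz("wrist",zp(z,170,145,4.5),h,o)
h=P((108,492),.118);pt=P((362,360),.05);mk=P((370,210),.05)
print(h,pt,mk)
for a,b in(((303,42),(315,550)),((402,42),(403,550))):
  d=P(b,.05)-P(a,.05);print(np.arctan2(d[1],d[0]))
yaw=-.083
x=np.array([np.cos(yaw),np.sin(yaw),0]);y=np.array([-x[1],x[0],0])
print("p-h",(pt-h)@x,(pt-h)@y,"m-p",(mk-pt)@x,(mk-h)@y)
print(toolmove([.540,.111,.16],yaw))
E
```

```text
[0.54302652 0.1087022  0.118     ] [0.54947825 0.1573959  0.05      ] [0.51125313 0.16324767 0.05      ]
-0.09247472177165374
-0.09244231583118934
p-h 0.002392582102232764 0.04906095223873956 m-p -0.038578669403591156 0.0517235266755528
(array([-0.1213, -0.1054,  0.1429]), array([-0.01052057,  0.00916759, -0.03000138]))
```

Request:
arm_command(
  plan="-0.03 -0.025 0.01 0 0 -0.01; -0.07 -0.06 0.03 0 0 -0.02; -0.1 -0.09 0.06 0 0 -0.02; -0.122 -0.108 0.1 0 0 -0.02; -0.122 -0.108 0.14 0 0 -0.02; -0.122 -0.108 0.18 0 0 -0.02; -0.122 -0.108 0.2 0 0 -0.02; -0.122 -0.108 0.2 0 0 -0.02; -0.122 -0.108 0.2 0 0 -0.02; -0.122 -0.108 0.2 0 0 -0.02",
)

```text
time_s: 2.2
ee_pos: [0.5411, 0.1098, 0.1326]
tool_rot: [0.003, 0.044, 0.999, -0.003]
ft_force: [-0.0, 0.1, 0.1]
width: 1.003
```

```bash
python3 - <<'E'
from h import *
o=ctrl.get_obs();snap("wrist","w2.png");snap("side","s2.png")
print(toolmove([.541,.110,.077],-.088))
E
```

```text
(array([0.0009, 0.0012, 0.111 ]), array([-0.0100393 ,  0.01289499,  0.00025559]))
```

View pics/w2.png

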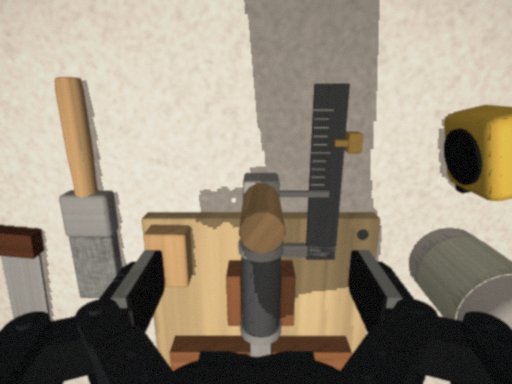

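View pics/s2.png

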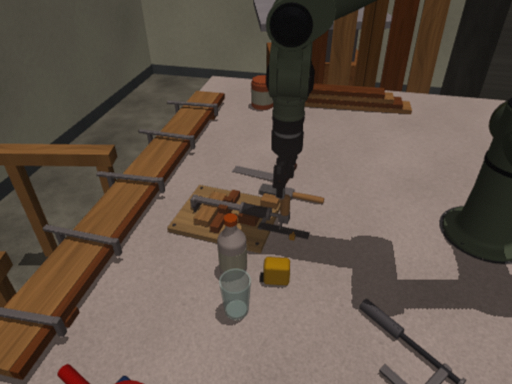

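The post is centred between the open fingers: its column is about 260, against 256 for the tool axis. Descending now.

Request:
arm_command(
  plan="0 0 0.02 0 0 0; 0 0 0.04 0 0 0; 0 0 0.06 0 0 0; 0 0 0.08 0 0 0; 0 0 0.095 0 0 0; 0 0 0.105 0 0 0; 0 0 0.11 0 0 0; 0 0 0.11 0 0 0; 0 0 0.11 0 0 0; 0 0 0.11 0 0 0",
)

```text
time_s: 3.3
ee_pos: [0.5418, 0.1094, 0.0779]
tool_rot: [0.004, 0.044, 0.999, -0.003]
ft_force: [-0.8, -0.1, -0.1]
width: 1.002
```

Request:
arm_command(
  plan="0 0 0 0 0 0; 0 0 0 0 0 0; 0 0 0 0 0 0; 0 0 0 0 0 0; 0 0 0 0 0 0; 0 0 0 0 0 0; 0 0 0 0 0 0; 0 0 0 0 0 0; 0 0 0 0 0 0; 0 0 0 0 0 0",
  fingers=1,
)

```text
time_s: 4.3
ee_pos: [0.5425, 0.1124, 0.0786]
tool_rot: [0.004, 0.043, 0.999, 0.001]
ft_force: [-0.2, 9.2, 2.9]
width: 0.291
```

```bash
python3 - <<'E'
from h import *
o=ctrl.get_obs();print(o["ee_pos"],o["ft_force"],o["ft_torque"],o["width"]);snap("wrist","w3.png")
p=o["ee_pos"]
for d in(.03,.05,.07,.09): print(d,toolmove(p+d*np.array([-np.cos(.088),np.sin(.088),0]))[0])
E
```

```text
[0.54247165 0.11240366 0.07864482] [-0.2357453   9.15748003  2.9166031 ] [ 1.71878943  0.00889573 -0.06034258] 0.2908347795774422
0.03 [ 0.06    0.0002 -0.0005]
0.05 [ 0.1     0.0002 -0.0008]
0.07 [ 0.14    0.0003 -0.0012]
0.09 [ 0.18    0.0004 -0.0015]
```

View pics/w3.png

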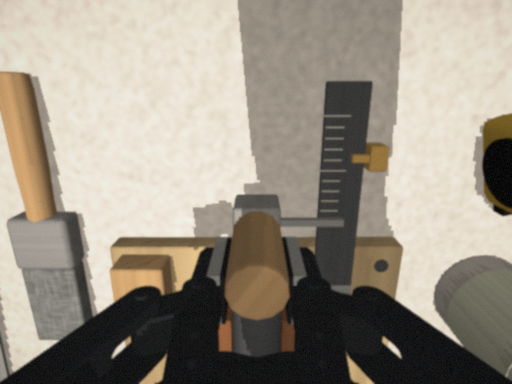

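The grip is good (width 0.29, about 25 mm). Pulling in stages, starting with 40 mm.

Request:
arm_command(
  plan="0 0 0 0 0 0; 0.01 0 0 0 0 0; 0.02 0 0 0 0 0; 0.03 0 0 0 0 0; 0.04 0 0 0 0 0; 0.05 0 0 0 0 0; 0.06 0 0 0 0 0; 0.07 0 0 0 0 0; 0.08 0 0 0 0 0; 0.08 0 0 0 0 0",
)

```text
time_s: 5.35
ee_pos: [0.5028, 0.1159, 0.0787]
tool_rot: [0.005, 0.043, 0.999, 0.001]
ft_force: [3.4, 1.6, -0.1]
width: 0.29
```

```bash
cat > m.py <<'E'
import sys
from h import *
f=sys.argv[1]
o=ctrl.get_obs();print(o["time_s"],o["ee_pos"],o["ft_force"],o["ft_torque"],o["width"]);im=snap("wrist",f+".png")
d=(o["ee_pos"]-np.array([.5425,.1124,0]));print("pulled",-d[0]*np.cos(.088)+d[1]*np.sin(.088), "lat",d[0]*np.sin(.088)+d[1]*np.cos(.088))
cv2.imwrite("pics/"+f+"z.png",cv2.resize(im[80:300,210:410],None,fx=2.7,fy=2.7,interpolation=cv2.INTER_CUBIC))
E
python3 m.py w4
```

```text
5.35 [0.50279286 0.11594113 0.07865686] [ 3.43327424  1.61260213 -0.10498245] [ 0.31347749 -0.75892716  0.00538177] 0.29041088834632417
pulled 0.03986470845395553 lat 3.770293487993098e-05
```

View pics/w4.png

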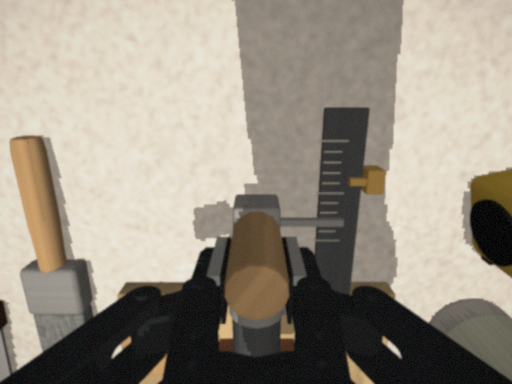

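The mark has moved relative to the pointer, from rows 158/222 to 182/222. So the jaw is bearing and the spring is stretching, with about 24 mm left. Pulling 20 mm more.

Request:
arm_command(
  plan="0.005 0 0 0 0 0; 0.01 0 0 0 0 0; 0.015 0 0 0 0 0; 0.02 0 0 0 0 0; 0.025 0 0 0 0 0; 0.03 0 0 0 0 0; 0.035 0 0 0 0 0; 0.04 0 0 0 0 0; 0.04 0 0 0 0 0; 0.04 0 0 0 0 0",
)

```text
time_s: 6.4
ee_pos: [0.4857, 0.1174, 0.0787]
tool_rot: [0.007, 0.043, 0.999, 0.001]
ft_force: [9.4, 1.9, -5.3]
width: 0.289
```

```bash
python3 m.py w5
```

```text
6.4 [0.48571506 0.11739694 0.0787131 ] [ 9.40506544  1.91839112 -5.30527117] [ 9.56420422e-02 -1.62026799e+00 -4.32712345e-04] 0.2888933960945584
pulled 0.05700436947294733 lat -1.3020999837507798e-05
```

View pics/w5z.png

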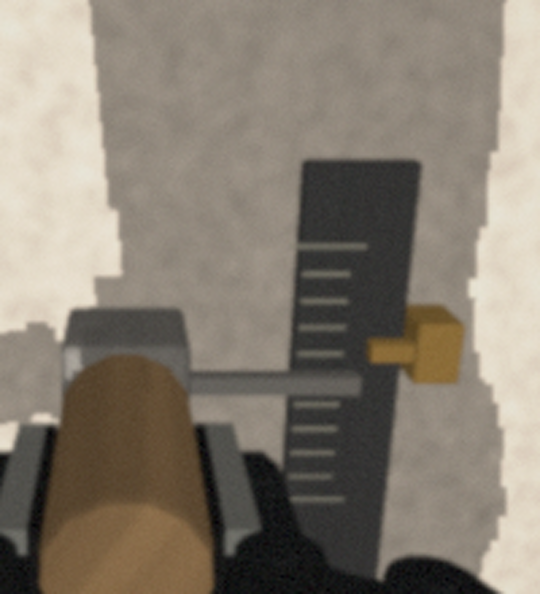

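```bash
python3 - <<'E'
from h import *
o=ctrl.get_obs()
P=lambda z:onz("wrist",zp(z,210,80,2.7),.05,o)
d=P((368,351))-P((360,383));print(d, d@np.array([np.cos(.088),-np.sin(.088),0]))
E
```

```text
[-0.0072853   0.00168241  0.        ] -0.0074049740631866295
```

Request:
arm_command(
  plan="0.008 0 0 0 0 0; 0.01 0 0 0 0 0; 0.012 0 0 0 0 0; 0.014 0 0 0 0 0; 0.016 0 0 0 0 0; 0.018 0 0 0 0 0; 0.02 0 0 0 0 0; 0.022 0 0 0 0 0; 0.022 0 0 0 0 0; 0.022 0 0 0 0 0",
)

```text
time_s: 7.45
ee_pos: [0.478, 0.1181, 0.0788]
tool_rot: [0.01, 0.043, 0.999, 0.001]
ft_force: [11.5, 0.7, -7.3]
width: 0.294
```

```bash
python3 m.py w6; python3 -c "
from h import *
im=snap('side','s6.png');cv2.imwrite('pics/s6z.png',cv2.resize(im[180:280,160:320],None,fx=5,fy=5,interpolation=cv2.INTER_CUBIC))
im=snap('top','t6.png');cv2.imwrite('pics/t6z.png',cv2.resize(im[90:270,170:300],None,fx=3.3,fy=3.3,interpolation=cv2.INTER_CUBIC))"
```

```text
7.45 [0.47802879 0.11807345 0.07875852] [11.48221108  0.71881229 -7.34627292] [ 0.11831002 -1.88720279  0.03428348] 0.2943028929294914
pulled 0.06472036100674222 lat -1.4648534947149863e-05
```

View pics/w6z.png

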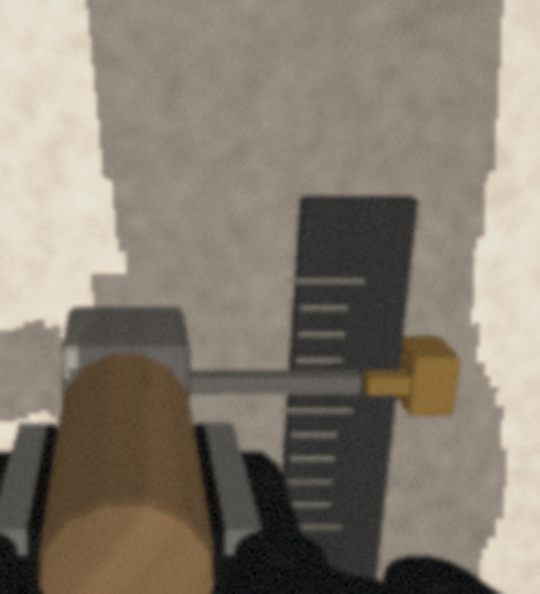

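View pics/s6z.png

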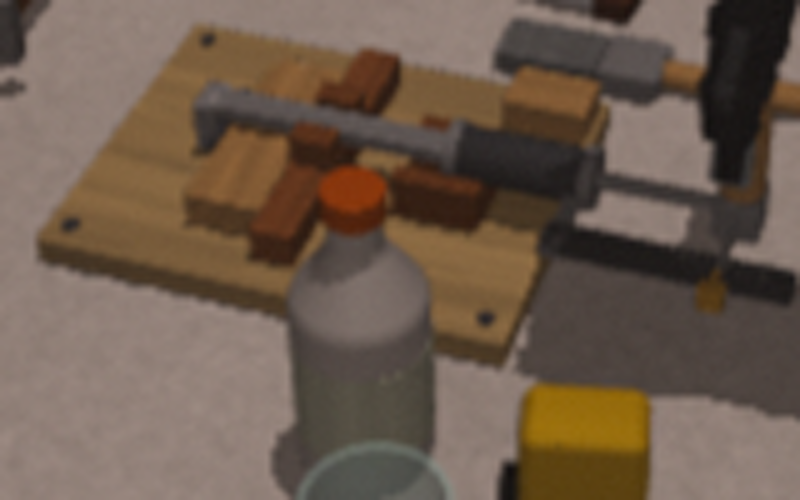

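View pics/t6z.png

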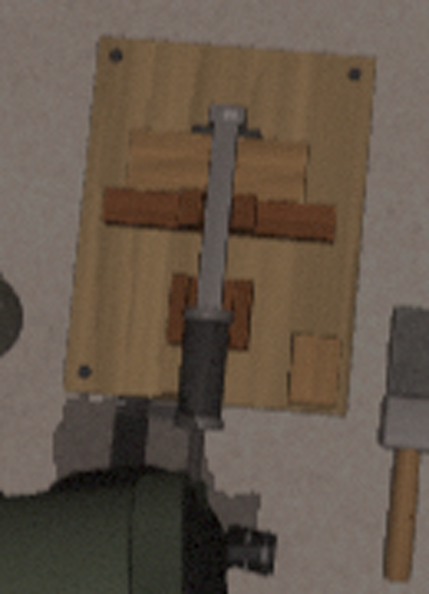

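Pointer row (382) and mark row (383) coincide. Checking the strip's squareness in the top view.

```bash
python3 -c "
from h import *
im=cv2.imread('pics/t6.png');cv2.imwrite('pics/t6y.png',cv2.resize(im[118:170,195:280],None,fx=9,fy=9,interpolation=cv2.INTER_CUBIC))"
```

```text
(no output)
```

View pics/t6y.png

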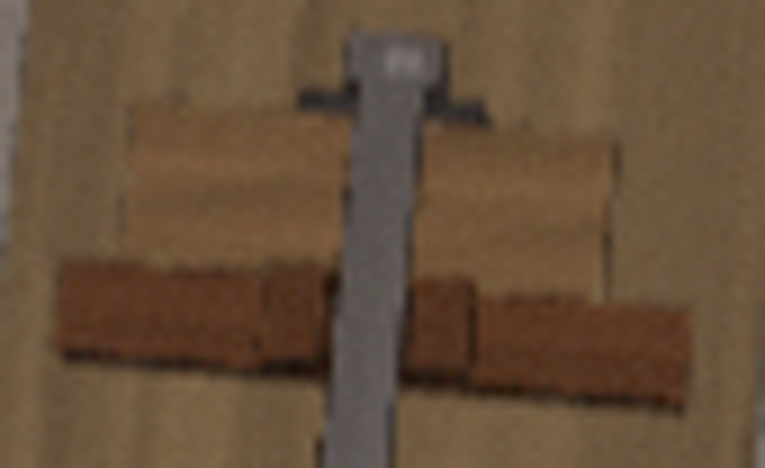

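```bash
python3 m.py w7; python3 - <<'E'
from h import *
a=cv2.imread("pics/w6.png").astype(int);b=cv2.imread("pics/w7.png").astype(int);print(abs(a-b).mean())
o=ctrl.get_obs();print(abs(o["dq"]).max(),o["ft_force"]);print(ctrl.finish_job())
E
```

```text
7.6 [0.47803876 0.11806727 0.07875793] [11.44651019  1.85608947 -8.16532917] [ 0.10045298 -1.89778393  0.04131032] 0.28922726131284876
pulled 0.06470988150109125 lat -1.992974431542279e-05
2.1114908854166665
0.0012649340221567037 [11.5871877   1.42572266 -7.53396303]
the job is handed in; nothing more can be done
None
```

I gripped the post from above and pulled it about 65 mm towards the jig's front. That was about 27 mm to shut the jaw on the strip, then about 38 mm of spring stretch to the mark. I handed the job in at 7.6 s with the handle still in the gripper; no verdict is reported.

What the last checks showed:
- **Pointer and mark:** in the wrist picture they sit in the same row, which puts them well under 1 mm apart along the pull.
- **Pull force:** about 11.5 N on the wrist, which agrees with a 38 mm stretch of the 300 N/m spring. I could not read the force of the jaw on the strip directly.
- **Strip:** in the top view it lies against the fence and parallel to it, with edge slopes of 0.079 for both.
- **Grip and stillness:** the fingers are holding the post (opening 0.29, about 25 mm) and the arm is still (at most 0.001 rad/s).
- **Other things on the bench:** those the final pictures show look unmoved. I did not measure their positions.

None of the checks failed. The wrist also shows about 7.5 N downwards and the tool is tilted by about 0.02 rad, both of which grew during the pull.

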